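# Roll the pill case home by the nightlight

## Task

The red pill case lies on its side on the console. With the fingertips on its top, roll it gently along the console, in as many strokes as you like, until it lies between the two yellow lines of the black strip in front of the nightlight, and leave it at rest there. Do not push it from the side, flick, drag, pinch or lift it, and leave the other things where they are.

Things in the scene. Friction and masses are not known exactly. Their poses are not given: they have to be found in the camera images.
- pill_case: Red plastic pill case: a plain cylinder, diameter 60, length 100 mm, black seam, about 140 g, lying on its side, free to roll (slight rolling resistance). Origin at its middle, 30 mm above the console; its x is the cylinder's axis, y and z turn as it rolls. Starts left or right of the strip, 90 to 170 mm from the strip's centre, axis parallel to the strip's x. A fingertip on top outruns it: use short strokes.
- strip: Black rubber strip let in flush with the console, 150 mm along its x, 96 mm along its y, a yellow line along each long side (inner edges 88 mm apart). Origin at its centre on the surface, z up. The case rolls along the strip's y. A fixed white nightlight with amber lamp and toggle stands beyond its +x end: x = 130 to 180, y = -40 to 40 mm, 56 mm high.
- paperweight: Green glass paperweight, a dome of diameter 72 mm, 42 mm high, loose, to the left of the work; origin at the centre of its underside. Leave it alone.
- shoehorn: Wooden shoehorn lying flat, loose, to the right of the work, from -140 to +135 mm along its own x axis, up to 50 mm wide and 12 mm high; origin on its underside. Leave it alone.
- key_bowl: Blue hard silicone key bowl, diameter 140 mm, 50 mm high, loose, at the far left or far right; origin at the centre of its underside. Leave it alone.
- tray: Round aluminium tray, diameter 190 mm, 16 mm high, loose, at the far right or far left; origin at the centre of its underside. Leave it alone.
Mind the look-alikes: they are no part of the job. Leave any blue, orange or purple look-alike of the pill_case alone.

How it is judged:
By the outcome, as a careful person would: the job done as asked, in the order asked, and still so for the second after the job is handed in, with the robot touching nothing.
It also fails if it takes over 58 s, if anything falls off the work surface, if the arm or the gripper's body presses on something with over 40 N, if the wrist force passes 120 N, or if a joint passes its speed limit or range.

## Robot

A 6-joint arm with a two-finger parallel gripper is mounted at the origin on the work surface. World frame = base frame: x ahead of the robot, y to its left, z up, the work surface at z = 0. Lengths are in m, angles in rad, forces in N, time in s.
With the tool pointing down it reaches from about 0.35 to 0.775 m from the base axis. Payload 7.3 kg.
Tool frame: the origin (TCP) lies at the very end of the fingers, on their centre line; the grasp point (between the pads) lies 19 mm behind it; x points along the fingers, y is the direction in which the jaws open and shut, and the axes are right-handed (so a half turn about x gives the same grasp; the last joint's range is limited). The gripper opens to 92 mm and grips with 3 to 60 N. Pads are 19 mm wide; open, the fingers measure 130 mm over their backs; the gripper's body (75 mm by 190 mm) begins 47 mm behind the grasp point.
Start: joints at [1.102, 0.342, 1.524, -0, 1.275, -0.146], TCP at [0.167, 0.498, 0.227] pointing down, gripper open.
Joint ranges: [-2.53, 2.53], [-0.77, 2.02], [0.04, 2.7], [-1, 4.14], [0.28, 2.66], [-3.11, 3.11]. Speed limits (rad/s): [2.57, 2.57, 3.14, 3.14, 3.14, 3.14].

## Interface

Orientations are given as [roll, pitch, yaw] about the fixed x, y, z axes, in that order (R = Rz(yaw) Ry(pitch) Rx(roll)).
In Python, from cell import observe, vision, job gives the robot as it stands.
- The arm moves only by the tool send_rows, never from a script. Its argument "motion" is a list of rows, each an object with "hand": the opening, from -1 (shut) to 1 (fully open), so that 0 is half open; "slide": the shift along the tool's x, y, z in mm, a list of three; "spin": the turn about the tool's x in rad. In form: [{"hand": hand, "slide": [tx, ty, tz], "spin": spin}, ...]. A call has 1 to 8 rows; each row shifts and turns the pose as measured when the row begins, along the tool's axes as they then stand; what a row does not reach is not made up. A row lasts 1/10 s, in which the tool goes at most 50 mm and 8.59 degrees, less where a joint would pass 70% of its speed; a pose out of reach is approached as far as the arm can. A call with a gripper value outside its range is refused whole. The fingers move at their own pace and stop on an object; "grip_force" is the grip in N (left out, the last holds). Time passes only in rows, so rows that do not move let the fingers close. It gives the time, the measured TCP pose, the force and the opening at its end, in the units of the state.
- observe(): the state, without advancing time (a new reading comes with each control period).
- vision.read_camera(name): name is "scene" or "top" or "wrist"; returns a dict with "pixels" (480x640x3 uint8, blue, green, red), "range_z" (480x640 float32, m along the optical axis (not along the pixel's ray), 0 where there is no reading), "fx", "fy", "cx", "cy" (pixels), "world_from_camera" (4x4, takes a point from camera to world coordinates); the wrist camera has in their place "T_tool_cam" (4x4, takes a point from camera to tool coordinates, whose origin is the TCP and whose axes are the tool frame's). Camera axes: x right, y down, z forward; pixel columns grow to the right and rows downward; lengths in m; the calibration is good to about 2 mm. A picture is of the moment at which its call begins: read the wrist's pose just before it.
- job.hand_in(): hands the job in, once; it reports no verdict.
Trained networks look in a picture, given as the dict that the camera call returned (one of the last four; its "shot" number tells which), for a name from the list of things; names that differ only in an ending like _2 or _b are one class to them, and where a whole thing is asked for, a point or a joint stands for the part that bears it (a point fixed in the world has none). Each returns a list of dicts, best first, with "conf" (0 to 1); they miss things now and then, are a little off and sometimes report something else, mostly with a low value. They report only what shows in the picture. A call takes as long as a camera call. They do not tell look-alikes from the thing itself.
- vision.search_frame(picture, thing): "uv" ([column, row] in pixels, amid what is visible of it).
- vision.cut_out(picture, thing): "mask" (480x640 bool, what is visible of it) and "uv" ([column, row] in pixels, amid what is visible of it).
The state is a dict: "time": time; "qpos": joint angles; "qvel": joint speeds; "joint_efforts": joint torques, N m; "tool_pos": TCP position; "tool_rot": TCP orientation; "contact_force": force on the tool from outside, world axes, zero at the start; "torque": the same for the moment, N m; "opening": finger opening in m.
Only numpy, scipy, OpenCV 4.12 (cv2) and the standard library are available. Lean on these libraries where they do the work, as an engineer would, in place of code of your own. Each camera call takes 0.05 s, during which the arm holds its last target.

## Working session

There is one attempt and no reset: what is moved stays moved. The work goes in short steps, Python scripts to look and compute and a tool call to move; the robot and the scene stay as the last step left them, time stands still between calls to the robot, and variables do not carry over. Pictures are saved under pics/ and viewed, and the job is handed in when it is done.

Besides the shell and the picture viewer there is one more tool, called as a command line: name --argument value ..., lists and objects as JSON in quotes. send_rows: Moves the arm, as the interface text tells. Its arguments: {"type":"object","properties":{"motion":{"type":"array","items":{"type":"object","properties":{"hand":{"type":"number"},"slide":{"type":"array","items":{"type":"number"}},"spin":{"type":"number"}}}},"grip_force":{"type":"number"}},"required":["motion"]}

```bash
mkdir -p pics; ls; python3 - <<'E'
from cell import observe, vision
import cv2,numpy as np
s=observe();print(s)
for n in ["top","scene"]:
    p=vision.read_camera(n);cv2.imwrite(f"pics/{n}0.png",p["pixels"])
    print(n,p["fx"],p["fy"],p["cx"],p["cy"],np.round(p["world_from_camera"],4).tolist())
    for t in ["pill_case","strip"]:
        print(t,[(round(d["conf"],2),np.round(d["uv"]).tolist()) for d in vision.search_frame(p,t)])
    np.savez(f"{n}0.npz",**{k:v for k,v in p.items()})
E
```

```text
pics
{'time': 0.0, 'qpos': array([ 1.10202085e+00,  3.42710517e-01,  1.52500885e+00,  1.65350115e-05,
        1.27538850e+00, -1.45979243e-01]), 'qvel': array([ 0.00022633, -0.00151241,  0.0020059 ,  0.00068053, -0.00119323,
        0.00131201]), 'joint_efforts': array([ 3.38709706e-04, -4.31247282e+01, -2.44213307e+01,  7.18036084e-02,
        5.60969696e-02, -1.34590896e-04]), 'tool_pos': array([0.16632143, 0.49753643, 0.22605414]), 'tool_rot': array([-1.72721031,  1.56928103, -2.05001137]), 'contact_force': array([-0.14321299,  0.65088208, -0.05704715]), 'torque': array([-0.00105725,  0.04360638, -0.05025148]), 'opening': 0.09196447994425742}
top 564.2821245966791 564.2821245966791 313.5929974034497 245.50855479480893 [[-0.017, -0.9967, 0.0793, 0.4664], [-0.9998, 0.0164, -0.0084, 0.0168], [0.007, -0.0795, -0.9968, 1.4408], [0.0, 0.0, 0.0, 1.0]]
pill_case [(0.91, [249.0, 163.0]), (0.7, [341.0, 214.0]), (0.68, [320.0, 269.0]), (0.58, [332.0, 333.0])]
strip [(0.71, [283.0, 265.0])]
scene 558.8553860940384 558.8553860940384 325.9837391230655 234.69655362592434 [[-0.8078, 0.3831, -0.448, 1.1033], [0.5893, 0.5067, -0.6293, 0.7605], [-0.0141, -0.7723, -0.6351, 0.8085], [0.0, 0.0, 0.0, 1.0]]
pill_case [(0.8, [281.0, 337.0]), (0.63, [338.0, 227.0]), (0.59, [387.0, 198.0]), (0.57, [273.0, 242.0])]
strip [(0.89, [350.0, 270.0])]
```

View pics/top0.png

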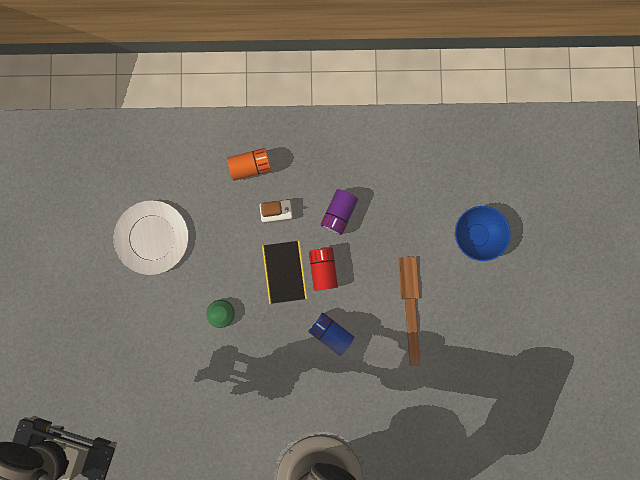

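View pics/scene0.png

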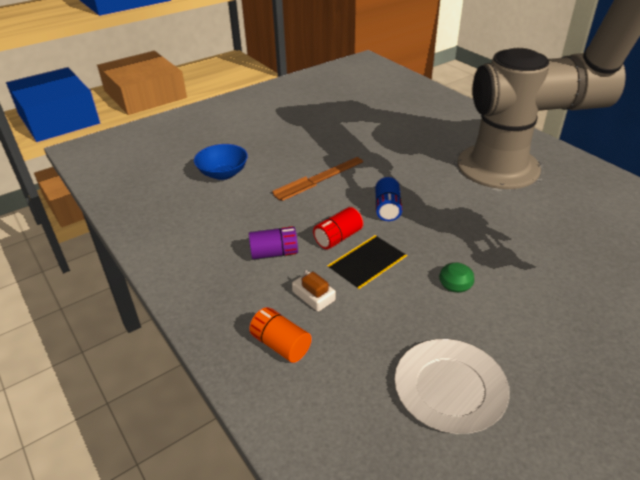

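In the top picture the candidates are orange (249,163), purple (341,214), red (323,269) and blue (332,333). Only the plain red one at (323,269), right of the strip with its axis parallel to it, fits. I'll confirm that in a crop and measure.

```bash
cat > h.py <<'E'
from cell import observe, vision
import cv2,numpy as np
def world(p,mask):
    v,u=np.nonzero(mask&(p["range_z"]>0)); z=p["range_z"][v,u]
    c=np.c_[(u-p["cx"])/p["fx"]*z,(v-p["cy"])/p["fy"]*z,z,np.ones(len(z))]
    return (c@np.array(p["world_from_camera"]).T)[:,:3]
def redmask(p):
    h=cv2.cvtColor(p["pixels"],cv2.COLOR_BGR2HSV)
    m=((h[...,0]<6)|(h[...,0]>174))&(h[...,1]>180)&(h[...,2]>80)
    n,l,st,c=cv2.connectedComponentsWithStats(m.astype(np.uint8))
    return l==1+np.argmax(st[1:,4])
def yellow(p):
    h=cv2.cvtColor(p["pixels"],cv2.COLOR_BGR2HSV)
    return (h[...,0]>20)&(h[...,0]<35)&(h[...,1]>120)&(h[...,2]>100)
E
cat > m.py <<'E'
from h import *
import sys
for n in ["top","scene"]:
    p=vision.read_camera(n)
    y=world(p,yellow(p)); y=y[np.abs(y[:,2])<.015]
    d=None
    print(n,"yellow n",len(y))
    r=cv2.minAreaRect((y[:,:2]*1000).astype(np.float32)); print(" strip rect mm",np.round(r[0],1),np.round(r[1],1),round(r[2],2), "corners",np.round(cv2.boxPoints(r)).tolist())
    w=world(p,redmask(p))
    print(" red n",len(w),"min/max z",np.percentile(w[:,2],[1,50,99]).round(4))
    w2=w[w[:,2]>.012]
    r=cv2.minAreaRect((w2[:,:2]*1000).astype(np.float32)); print(" red rect",np.round(r[0],1),np.round(r[1],1),round(r[2],2))
    t=w[w[:,2]>.05]; print(" top-slice mean",t.mean(0).round(4), "n",len(t))
p=vision.read_camera("top");cv2.imwrite("pics/"+sys.argv[1],cv2.resize(p["pixels"][180:380,200:440],None,fx=3,fy=3,interpolation=cv2.INTER_CUBIC))
for t in ["paperweight","shoehorn"]: print(t,vision.search_frame(p,t)[:1])
E
python3 m.py c0.png
```

```text
top yellow n 228
 strip rect mm [515.5  82.1] [149.1  97.4] 6.51 corners [[436.0, 122.0], [447.0, 25.0], [595.0, 42.0], [584.0, 139.0]]
 red n 594 min/max z [0.0362 0.0555 0.0646]
 red rect [503.  -18.7] [64.9 57.8] 6.13
 top-slice mean [ 0.503  -0.0184  0.057 ] n 454
scene yellow n 317
 strip rect mm [513.5  82.9] [149.7 101.8] 7.34 corners [[433.0, 124.0], [446.0, 23.0], [594.0, 42.0], [581.0, 143.0]]
 red n 1000 min/max z [0.0079 0.0497 0.061 ]
 red rect [518.2 -13. ] [103.4  58.9] 4.89
 top-slice mean [ 0.5195 -0.0094  0.0562] n 492
paperweight [{'uv': [218.8, 312.6], 'conf': 0.58}]
shoehorn [{'uv': [408.9, 302.7], 'conf': 0.97}]
```

View pics/c0.png

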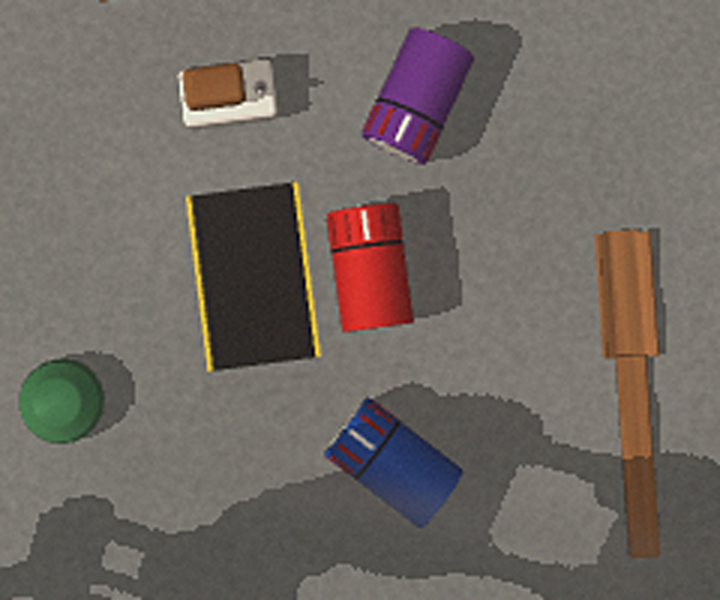

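The crop shows it: the red case at crop (370,265), beside the strip's right yellow line, axis parallel to the strip. Next I fit its axis and plan the approach with the jaw axis along the rolling direction, which gives the shut tips their longest flat.

```bash
cat >> h.py <<'E'
from scipy.optimize import least_squares
from scipy.spatial.transform import Rotation as Rn
TH=np.deg2rad(6.7); EX=np.array([np.cos(TH),np.sin(TH)]); EY=np.array([-EX[1],EX[0]]); C=np.array([.515,.0822])
def case(p):
    w=world(p,redmask(p)); w=w[w[:,2]>.012]
    b=(w[:,:2]-C)@EY; a=(w[:,:2]-C)@EX
    f=lambda q:np.hypot(b-q[0]-q[2]*(a+.01),w[:,2]-q[1])-.03
    r=least_squares(f,[np.median(b),.03,0],loss="soft_l1",f_scale=.002)
    return (r.x*1000).round(1), (np.percentile(a,[1,99])*1000).round(1)
def both():
    for n in ["top","scene"]:
        print(n,"y,z mm,tilt mrad | x range",*case(vision.read_camera(n)))
def tool():
    s=observe(); R=Rn.from_euler("xyz",s["tool_rot"]).as_matrix(); return s,R
def rel():
    s,R=tool(); t=s["tool_pos"]; d=t[:2]-C
    print("t",round(s["time"],2),"strip xy mm",np.round([d@EX*1000,d@EY*1000],1),"z",round(t[2]*1000,1),"F",s["contact_force"].round(2),"open",round(s["opening"],3))
    # tool y/z in strip axes
    for k in (0,1,2):
        v=R[:,k]; print(" tool","xyz"[k],np.round([v[:2]@EX,v[:2]@EY,v[2]],3))
def go(x,y,z):
    s,R=tool(); P=np.r_[C+(x*EX+y*EY)/1000,z/1000]
    print("slide to",(x,y,z),np.round(R.T@(P-s["tool_pos"])*1000,1))
E
python3 - <<'E'
from h import *
both(); rel()
s,R=tool(); a=np.arctan2(R[:2,1]@EX,R[:2,1]@EY); print("tool y angle from strip y",a)
for sg in(1,-1):
  print(Rn.from_matrix(R).as_matrix()[:,1], (R@Rn.from_euler('x',sg*.1).as_matrix())[:2,1]@EY)
E
```

```text
top y,z mm,tilt mrad | x range [-99.4  29.6 -13.9] [-55.5   8.1]
scene y,z mm,tilt mrad | x range [-99.3  29.1   2.9] [-56.6  42.2]
t 0.65 strip xy mm [-297.6  453.5] z 226.8 F [0.12 0.63 1.43] open 0.092
 tool x [ 0.  0. -1.]
 tool y [0.426 0.905 0.   ]
 tool z [ 0.905 -0.426  0.   ]
tool y angle from strip y 0.4397271809400069
[3.17213811e-01 9.48354035e-01 1.52859999e-04] 0.8578489045387566
[3.17213811e-01 9.48354035e-01 1.52859999e-04] 0.9428456020413604
```

send_rows --motion '[{"hand":-1,"slide":[0,0,0],"spin":-0.147},{"hand":-1,"slide":[0,0,0],"spin":-0.147},{"hand":-1,"slide":[0,0,0],"spin":-0.146},{"hand":-1,"slide":[0,0,0],"spin":0}]' --grip_force 10

```text
time: 1.05
tool_pos: [0.1665, 0.4979, 0.2268]
tool_rot: [1.137, 1.57, 1.267]
contact_force: [-0.4, -0.5, -0.4]
opening: 0.0649
```

```bash
python3 - <<'E'
from h import *
rel(); go(-7,-114,150)
E
```

```text
t 1.05 strip xy mm [-297.6  453.5] z 226.8 F [-0.36 -0.51 -0.43] open 0.065
 tool x [ 0.  0. -1.]
 tool y [-0.014  1.     0.   ]
 tool z [1.    0.014 0.   ]
slide to (-7, -114, 150) [  76.7 -571.5  282.8]
```

send_rows --motion '[{"hand":-1,"slide":[0,-40,20],"spin":0},{"hand":-1,"slide":[0,-40,20],"spin":0},{"hand":-1,"slide":[0,-40,20],"spin":0},{"hand":-1,"slide":[0,-40,20],"spin":0},{"hand":-1,"slide":[0,-40,20],"spin":0},{"hand":-1,"slide":[0,-40,20],"spin":0},{"hand":-1,"slide":[0,-40,20],"spin":0},{"hand":-1,"slide":[0,-40,20],"spin":0}]'

```text
time: 1.85
tool_pos: [0.3671, 0.1931, 0.2268]
tool_rot: [0.769, 1.565, 0.875]
contact_force: [0.5, -0.5, -0.2]
opening: 0.0023
```

```bash
python3 - <<'E'
from h import *
rel(); go(-7,-114,150)
E
```

```text
t 1.85 strip xy mm [-134.   127.4] z 226.8 F [ 0.54 -0.49 -0.18] open 0.002
 tool x [ 0.004  0.004 -1.   ]
 tool y [0.011 1.    0.004]
 tool z [ 1.    -0.011  0.004]
slide to (-7, -114, 150) [  76.4 -240.3  129.4]
```

send_rows --motion '[{"hand":-1,"slide":[12,-40,22],"spin":0},{"hand":-1,"slide":[12,-40,22],"spin":0},{"hand":-1,"slide":[12,-40,22],"spin":0},{"hand":-1,"slide":[12,-40,22],"spin":0},{"hand":-1,"slide":[12,-40,22],"spin":0},{"hand":-1,"slide":[12,-40,22],"spin":0},{"hand":-1,"slide":[0,0,0],"spin":0}]'

```text
time: 2.55
tool_pos: [0.5301, -0.0484, 0.1539]
tool_rot: [0.295, 1.557, 0.363]
contact_force: [-0.0, 1.4, -0.8]
opening: 0.0005
```

```bash
python3 - <<'E'
from h import *
rel(); go(-7,-112,70); p=vision.read_camera("wrist"); cv2.imwrite("pics/w1.png",p["pixels"])
E
```

```text
t 2.55 strip xy mm [  -0.3 -131.4] z 153.9 F [-0.02  1.37 -0.75] open 0.001
 tool x [ 0.013  0.003 -1.   ]
 tool y [0.049 0.999 0.004]
 tool z [ 0.999 -0.049  0.013]
slide to (-7, -112, 70) [83.8 18.8 -8.8]
```

View pics/w1.png

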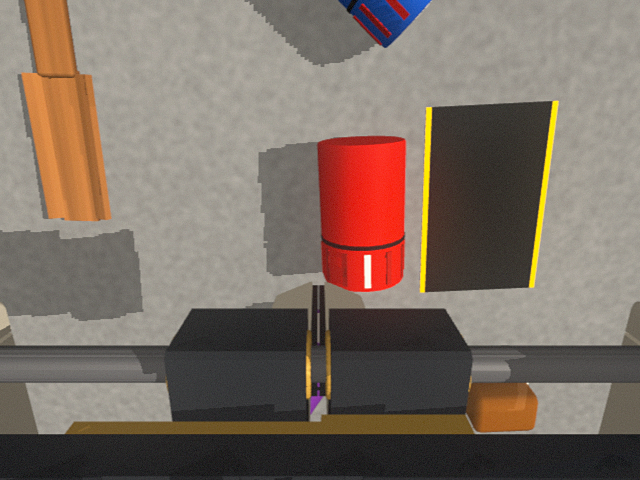

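The wrist picture shows the red case at (362,215), right of the shut tips at (318,290). The tips look thin in the jaw direction, so I'll measure their size.

```bash
python3 - <<'E'
from h import *
p=vision.read_camera("wrist"); T=np.array(p["T_tool_cam"]); z=p["range_z"]
print(p["fx"],T.round(3).tolist())
for v in (275,283,287,290,295,300,306,315,330,360,400):
  row=[]
  for u in (290,305,311,314,318,322,326,340,400):
    q=T@[(u-p["cx"])/p["fx"]*z[v,u],(v-p["cy"])/p["fy"]*z[v,u],z[v,u],1]
    row.append(tuple((q[:3]*1000).round().astype(int).tolist()))
  print(v,row)
cv2.imwrite("pics/w2.png",cv2.resize(p["pixels"][270:440,240:400],None,fx=4,fy=4)[:600])
E
```

```text
405.6797983132862 [[0.001, -0.304, 0.953, -0.158], [1.0, 0.002, -0.0, -0.001], [-0.001, 0.953, 0.304, -0.082], [0.0, 0.0, 0.0, 1.0]]
275 [(154, -24, 53), (155, -12, 54), (155, -7, 54), (156, -4, 54), (156, -1, 54), (115, 2, 36), (109, 5, 34), (98, 14, 29), (155, 68, 54)]
283 [(155, -24, 61), (0, -6, -10), (-1, -4, -11), (155, -4, 61), (155, -1, 61), (155, 2, 61), (-1, 3, -10), (99, 14, 36), (155, 68, 61)]
287 [(155, -25, 65), (-5, -6, -10), (-4, -4, -10), (-2, -3, -9), (155, -1, 65), (-3, 1, -10), (-7, 2, -11), (-5, 8, -11), (155, 68, 65)]
290 [(-8, -12, -11), (-8, -6, -10), (-9, -4, -11), (-4, -3, -9), (155, -1, 68), (-5, 1, -9), (-7, 2, -10), (-8, 8, -10), (156, 69, 68)]
295 [(-12, -12, -10), (-13, -6, -11), (-13, -4, -11), (-10, -2, -9), (155, -1, 72), (-10, 1, -9), (-12, 2, -10), (-13, 8, -11), (156, 69, 73)]
300 [(-17, -12, -10), (-18, -6, -11), (-15, -4, -10), (-15, -2, -9), (155, -1, 77), (-14, 1, -9), (-17, 2, -10), (-17, 8, -11), (155, 69, 77)]
306 [(-21, -11, -10), (-23, -6, -11), (-19, -4, -9), (-19, -2, -9), (154, -1, 83), (-19, 1, -9), (-21, 2, -10), (-22, 7, -11), (156, 70, 83)]
315 [(-74, -7, -36), (-74, -4, -36), (-26, -3, -9), (-26, -2, -9), (147, -1, 87), (-26, 1, -9), (-28, 2, -10), (-75, 4, -36), (-74, 18, -36)]
330 [(-82, -7, -36), (-79, -4, -35), (-37, -3, -9), (-36, -2, -9), (123, -1, 87), (-36, 1, -9), (-75, 1, -33), (-80, 4, -36), (-81, 17, -36)]
360 [(-90, -6, -35), (-86, -3, -32), (-82, -2, -29), (-83, -2, -30), (-83, -1, -30), (-82, 0, -29), (-85, 1, -32), (-89, 4, -34), (-90, 15, -35)]
400 [(-90, -6, -25), (-89, -3, -25), (102, -6, 136), (106, -4, 139), (157, -1, 182), (157, 3, 182), (-57, 2, 2), (-89, 4, -25), (-89, 16, -25)]
```

View pics/w2.png

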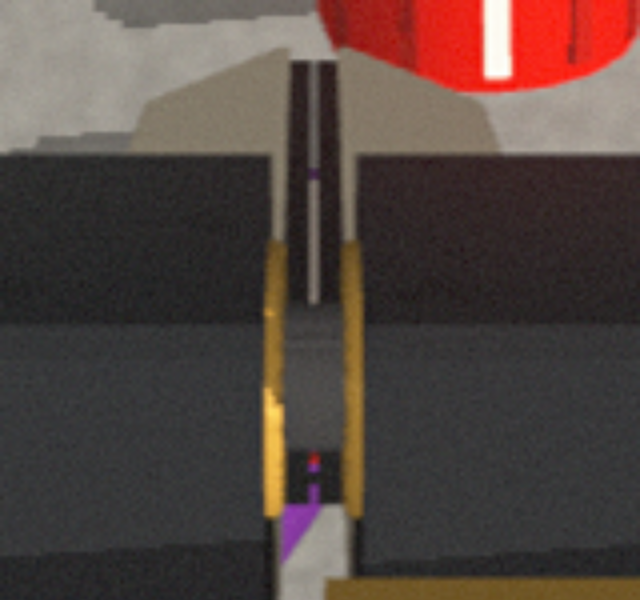

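The tips taper to about 12 mm along the jaw axis but are 19 mm wide along tool z. A quarter turn puts the 19 mm flat along the rolling direction.

```bash
python3 - <<'E'
from h import *
s,R=tool(); print(s["qpos"].round(3)); print(R.round(3).tolist())
for a in(1.5708,-1.5708):
  Q=R@Rn.from_euler('x',a).as_matrix(); print(a,Q[:2,2]@EY, Q[:2,2]@EX)
E
```

```text
[-0.235  0.414  1.627  0.01   1.091 -1.881]
[[0.012, -0.071, 0.997], [0.006, 0.997, 0.071], [-1.0, 0.006, 0.012]]
1.5708 -0.9989524701984887 -0.045425063783984976
-1.5708 0.9989528043484389 0.0454177255020569
```

send_rows --motion '[{"hand":-1,"slide":[0,0,0],"spin":0.14},{"hand":-1,"slide":[0,0,0],"spin":0.14},{"hand":-1,"slide":[0,0,0],"spin":0.14},{"hand":-1,"slide":[0,0,0],"spin":0.14},{"hand":-1,"slide":[0,0,0],"spin":0.14},{"hand":-1,"slide":[0,0,0],"spin":0.14},{"hand":-1,"slide":[0,0,0],"spin":0.14},{"hand":-1,"slide":[0,0,0],"spin":0.14}]'

```text
time: 3.45
tool_pos: [0.5228, -0.0318, 0.1604]
tool_rot: [1.652, 1.554, 0.556]
contact_force: [0.2, 1.0, -0.2]
opening: 0.0003
```

send_rows --motion '[{"hand":-1,"slide":[0,0,0],"spin":0.14},{"hand":-1,"slide":[0,0,0],"spin":0.14},{"hand":-1,"slide":[0,0,0],"spin":0.125},{"hand":-1,"slide":[0,0,0],"spin":0}]'

```text
time: 3.85
tool_pos: [0.5201, -0.0247, 0.1637]
tool_rot: [2.048, 1.552, 0.527]
contact_force: [-0.4, -0.6, -0.6]
opening: 0.0005
```

```bash
python3 - <<'E'
from h import *
rel(); go(-7,-106,70); print(observe()["qpos"].round(2))
E
```

```text
t 3.85 strip xy mm [  -7.4 -106.7] z 163.7 F [-0.4  -0.62 -0.64] open 0.0
 tool x [ 0.017  0.008 -1.   ]
 tool y [ 0.998 -0.067  0.017]
 tool z [-0.067 -0.998 -0.009]
slide to (-7, -106, 70) [93.7 -1.2  0.1]
[-0.2   0.39  1.65  0.01  1.1  -0.26]
```

send_rows --motion '[{"hand":-1,"slide":[20,0,0],"spin":-0.067},{"hand":-1,"slide":[25,0,0],"spin":0},{"hand":-1,"slide":[25,0,0],"spin":0},{"hand":-1,"slide":[10,0,0],"spin":0},{"hand":-1,"slide":[0,0,0],"spin":0}]'

```text
time: 4.35
tool_pos: [0.5211, -0.0186, 0.0856]
tool_rot: [1.823, 1.546, 0.389]
contact_force: [0.1, -0.5, 0.1]
opening: 0.0006
```

```bash
python3 - <<'E'
from h import *
rel(); go(-7,-106.5,64)
E
```

```text
t 4.35 strip xy mm [  -5.7 -100.8] z 85.6 F [ 0.14 -0.49  0.12] open 0.001
 tool x [ 0.023  0.007 -1.   ]
 tool y [1.    0.019 0.024]
 tool z [ 0.02  -1.    -0.006]
slide to (-7, -106.5, 64) [21.5 -1.9  5.8]
```

send_rows --motion '[{"hand":-1,"slide":[8,-1,6],"spin":0},{"hand":-1,"slide":[8,0,1],"spin":0},{"hand":-1,"slide":[2,0,0],"spin":0},{"hand":-1,"slide":[0,0,0],"spin":0}]'

```text
time: 4.75
tool_pos: [0.523, -0.0259, 0.069]
tool_rot: [1.733, 1.542, 0.301]
contact_force: [-0.8, -0.4, 0.1]
opening: 0.0005
```

```bash
python3 - <<'E'
from h import *
rel(); go(-7,-106.5,61)
E
```

```text
t 4.75 strip xy mm [  -4.7 -108.3] z 69.0 F [-0.82 -0.38  0.14] open 0.001
 tool x [ 0.028  0.005 -1.   ]
 tool y [0.999 0.022 0.028]
 tool z [ 0.022 -1.    -0.005]
slide to (-7, -106.5, 61) [ 7.9 -2.5 -1.8]
```

send_rows --motion '[{"hand":-1,"slide":[4,-2,-2],"spin":0},{"hand":-1,"slide":[2,0,0],"spin":0},{"hand":-1,"slide":[1,0,0],"spin":0}]'

```text
time: 5.05
tool_pos: [0.5213, -0.0242, 0.0622]
tool_rot: [1.707, 1.541, 0.275]
contact_force: [-0.9, 0.5, -0.6]
opening: 0.0002
```

send_rows --motion '[{"hand":-1,"slide":[1,0,0],"spin":0}]'

```text
time: 5.15
tool_pos: [0.5213, -0.0242, 0.0612]
tool_rot: [1.706, 1.541, 0.274]
contact_force: [0.9, -0.4, 0.2]
opening: 0.0006
```

send_rows --motion '[{"hand":-1,"slide":[1,0,0],"spin":0}]'

```text
time: 5.25
tool_pos: [0.5214, -0.0241, 0.0602]
tool_rot: [1.703, 1.541, 0.271]
contact_force: [0.7, -0.0, 1.2]
opening: 0.0008
```

send_rows --motion '[{"hand":-1,"slide":[1,0,0],"spin":0}]'

```text
time: 5.35
tool_pos: [0.5216, -0.0242, 0.0599]
tool_rot: [1.693, 1.54, 0.261]
contact_force: [-4.9, -1.2, 14.7]
opening: 0.0
```

send_rows --motion '[{"hand":-1,"slide":[0.4,0,-2],"spin":0},{"hand":-1,"slide":[0.4,0,-3],"spin":0},{"hand":-1,"slide":[0.4,0,-3],"spin":0}]'

```text
time: 5.65
tool_pos: [0.5206, -0.0166, 0.0601]
tool_rot: [1.663, 1.54, 0.231]
contact_force: [-1.4, 0.2, 5.3]
opening: 0.0007
```

```bash
python3 - <<'E'
from h import *
rel(); both()
E
```

```text
t 5.65 strip xy mm [ -5.9 -98.8] z 60.1 F [-1.39  0.17  5.3 ] open 0.001
 tool x [ 0.031  0.004 -1.   ]
 tool y [0.999 0.022 0.031]
 tool z [ 0.022 -1.    -0.003]
top y,z mm,tilt mrad | x range [-630.4   29.5 2305.7] [268.6 272.5]
scene y,z mm,tilt mrad | x range [-95.2  29.2   3.9] [-56.7  42.5]
```

send_rows --motion '[{"hand":-1,"slide":[0.4,0,-3],"spin":0},{"hand":-1,"slide":[0.4,0,-4],"spin":0},{"hand":-1,"slide":[0.4,0,-4],"spin":0},{"hand":-1,"slide":[0.4,0,-4],"spin":0},{"hand":-1,"slide":[0.4,0,-3],"spin":0},{"hand":-1,"slide":[0.3,0,-1],"spin":0},{"hand":-1,"slide":[0.3,0,0],"spin":0}]'

```text
time: 6.45
tool_pos: [0.5183, 0.0035, 0.0601]
tool_rot: [1.617, 1.538, 0.187]
contact_force: [-2.3, -0.7, 5.8]
opening: 0.0008
```

```bash
python3 - <<'E'
from h import *
rel(); print(case(vision.read_camera("scene")))
E
```

```text
t 6.45 strip xy mm [ -5.9 -78.5] z 60.1 F [-2.27 -0.65  5.76] open 0.001
 tool x [ 0.033  0.002 -0.999]
 tool y [0.999 0.024 0.033]
 tool z [ 0.024 -1.    -0.002]
(array([-85.5,  29.3,   1.6]), array([-56.2,  42.8]))
```

send_rows --motion '[{"hand":-1,"slide":[-1,0,0],"spin":0},{"hand":-1,"slide":[-5,0,0],"spin":0},{"hand":-1,"slide":[0,0,7],"spin":0},{"hand":-1,"slide":[0,0,7],"spin":0},{"hand":-1,"slide":[0,0,0],"spin":0}]'

```text
time: 7.0
tool_pos: [0.5205, -0.0112, 0.066]
tool_rot: [1.615, 1.538, 0.186]
contact_force: [0.0, 0.2, 0.1]
opening: 0.0004
```

```bash
python3 - <<'E'
from h import *
rel(); print(case(vision.read_camera("scene")))
E
```

```text
t 7.0 strip xy mm [ -5.5 -93.4] z 66.0 F [0.01 0.21 0.11] open 0.0
 tool x [ 0.033  0.002 -0.999]
 tool y [0.999 0.024 0.033]
 tool z [ 0.024 -1.    -0.001]
(array([-85.3,  29.1,   3.8]), array([-57. ,  43.2]))
```

send_rows --motion '[{"hand":-1,"slide":[4,0,-0.5],"spin":0},{"hand":-1,"slide":[1,0,0],"spin":0},{"hand":-1,"slide":[0.6,0,0],"spin":0},{"hand":-1,"slide":[0.5,0,0],"spin":0}]'

```text
time: 7.45
tool_pos: [0.5205, -0.0105, 0.06]
tool_rot: [1.62, 1.538, 0.19]
contact_force: [-4.1, 0.3, 9.1]
opening: 0.0006
```

send_rows --motion '[{"hand":-1,"slide":[0.4,0,0],"spin":0}]'

```text
time: 7.55
tool_pos: [0.5205, -0.0105, 0.0601]
tool_rot: [1.613, 1.538, 0.184]
contact_force: [-2.9, -1.3, 5.1]
opening: 0.0007
```

send_rows --motion '[{"hand":-1,"slide":[0.4,0,-2],"spin":0},{"hand":-1,"slide":[0.4,0,-4],"spin":0},{"hand":-1,"slide":[0.4,0,-5],"spin":0},{"hand":-1,"slide":[0.4,0,-5],"spin":0},{"hand":-1,"slide":[0.4,0,-5],"spin":0},{"hand":-1,"slide":[0.4,0,-4],"spin":0},{"hand":-1,"slide":[0.4,0,-2],"spin":0},{"hand":-1,"slide":[0.4,0,0],"spin":0}]'

```text
time: 8.35
tool_pos: [0.517, 0.0189, 0.0601]
tool_rot: [1.572, 1.535, 0.144]
contact_force: [-2.1, 0.9, 6.8]
opening: 0.0002
```

send_rows --motion '[{"hand":-1,"slide":[0.2,0,0],"spin":0},{"hand":-1,"slide":[-1,0,0],"spin":0},{"hand":-1,"slide":[-5,0,0],"spin":0},{"hand":-1,"slide":[0,0,7],"spin":0},{"hand":-1,"slide":[0,0,7],"spin":0},{"hand":-1,"slide":[0,0,0],"spin":0}]'

```text
time: 8.95
tool_pos: [0.5188, 0.0049, 0.0661]
tool_rot: [1.571, 1.535, 0.145]
contact_force: [-0.3, 0.4, 0.5]
opening: 0.0006
```

```bash
python3 - <<'E'
from h import *
rel(); print(case(vision.read_camera("scene")))
E
```

```text
t 8.95 strip xy mm [ -5.2 -77.2] z 66.1 F [-0.32  0.38  0.46] open 0.001
 tool x [ 0.036  0.001 -0.999]
 tool y [0.999 0.028 0.036]
 tool z [ 0.028 -1.    -0.   ]
(array([-70. ,  29.2,   3.2]), array([-56. ,  42.5]))
```

send_rows --motion '[{"hand":-1,"slide":[4,0,0.5],"spin":0.02},{"hand":-1,"slide":[1,0,0],"spin":0},{"hand":-1,"slide":[0.6,0,0],"spin":0},{"hand":-1,"slide":[0.4,0,0],"spin":0},{"hand":-1,"slide":[0.4,0,0],"spin":0}]'

```text
time: 9.5
tool_pos: [0.5189, 0.0045, 0.0601]
tool_rot: [1.595, 1.535, 0.146]
contact_force: [-2.1, -0.2, 5.8]
opening: 0.0001
```

send_rows --motion '[{"hand":-1,"slide":[0.4,0,-2],"spin":0},{"hand":-1,"slide":[0.4,0,-4],"spin":0},{"hand":-1,"slide":[0.4,0,-5],"spin":0},{"hand":-1,"slide":[0.4,0,-5],"spin":0},{"hand":-1,"slide":[0.4,0,-5],"spin":0},{"hand":-1,"slide":[0.4,0,-4],"spin":0},{"hand":-1,"slide":[0.4,0,-2],"spin":0},{"hand":-1,"slide":[0.4,0,0],"spin":0}]'

```text
time: 10.3
tool_pos: [0.5156, 0.0334, 0.0601]
tool_rot: [1.564, 1.533, 0.117]
contact_force: [-1.6, 1.2, 5.7]
opening: 0.0003
```

send_rows --motion '[{"hand":-1,"slide":[0.2,0,0],"spin":0},{"hand":-1,"slide":[-1,0,0],"spin":0},{"hand":-1,"slide":[-5,0,0],"spin":0},{"hand":-1,"slide":[0,0,7],"spin":0},{"hand":-1,"slide":[0,0,7],"spin":0},{"hand":-1,"slide":[0,0,0],"spin":0}]'

```text
time: 10.9
tool_pos: [0.5172, 0.019, 0.0662]
tool_rot: [1.562, 1.533, 0.117]
contact_force: [-1.6, -0.4, 0.6]
opening: 0.0006
```

```bash
python3 - <<'E'
from h import *
rel(); print(case(vision.read_camera("scene")))
E
```

```text
t 10.9 strip xy mm [ -5.2 -63. ] z 66.2 F [-1.57 -0.41  0.55] open 0.001
 tool x [ 0.038 -0.    -0.999]
 tool y [0.999 0.009 0.038]
 tool z [ 0.009 -1.     0.   ]
(array([-55.2,  29.3,  -3.2]), array([-56.2,  42.4]))
```

Two more identical cycles.

send_rows --motion '[{"hand":-1,"slide":[4,0,0],"spin":0.01},{"hand":-1,"slide":[1,0,0],"spin":0},{"hand":-1,"slide":[0.6,0,0],"spin":0},{"hand":-1,"slide":[0.4,0,0],"spin":0},{"hand":-1,"slide":[0.4,0,0],"spin":0}]'

```text
time: 11.45
tool_pos: [0.5173, 0.0193, 0.0601]
tool_rot: [1.575, 1.533, 0.118]
contact_force: [-1.9, -0.8, 6.9]
opening: 0.0005
```

send_rows --motion '[{"hand":-1,"slide":[0.4,0,-2],"spin":0},{"hand":-1,"slide":[0.4,0,-4],"spin":0},{"hand":-1,"slide":[0.4,0,-5],"spin":0},{"hand":-1,"slide":[0.4,0,-5],"spin":0},{"hand":-1,"slide":[0.4,0,-5],"spin":0},{"hand":-1,"slide":[0.4,0,-4],"spin":0},{"hand":-1,"slide":[0.4,0,-2],"spin":0},{"hand":-1,"slide":[0.4,0,0],"spin":0}]'

```text
time: 12.25
tool_pos: [0.5139, 0.0483, 0.0601]
tool_rot: [1.55, 1.532, 0.096]
contact_force: [-2.0, 0.1, 5.2]
opening: 0.0004
```

send_rows --motion '[{"hand":-1,"slide":[0.2,0,0],"spin":0},{"hand":-1,"slide":[-1,0,0],"spin":0},{"hand":-1,"slide":[-5,0,0],"spin":0},{"hand":-1,"slide":[0,0,7],"spin":0},{"hand":-1,"slide":[0,0,7],"spin":0},{"hand":-1,"slide":[0,0,0],"spin":0}]'

```text
time: 12.85
tool_pos: [0.5153, 0.0339, 0.0662]
tool_rot: [1.547, 1.532, 0.094]
contact_force: [0.8, 0.4, 0.5]
opening: 0.0007
```

```bash
python3 - <<'E'
from h import *
rel(); print(case(vision.read_camera("scene")))
E
```

```text
t 12.85 strip xy mm [ -5.3 -48. ] z 66.2 F [0.76 0.36 0.45] open 0.001
 tool x [ 0.039 -0.001 -0.999]
 tool y [0.999 0.001 0.039]
 tool z [ 0.001 -1.     0.001]
(array([-40.5,  29.2,   4.5]), array([-56.1,  42.9]))
```

send_rows --motion '[{"hand":-1,"slide":[4,0,0],"spin":0},{"hand":-1,"slide":[1,0,0],"spin":0},{"hand":-1,"slide":[0.6,0,0],"spin":0},{"hand":-1,"slide":[0.4,0,0],"spin":0},{"hand":-1,"slide":[0.4,0,0],"spin":0}]'

```text
time: 13.4
tool_pos: [0.5155, 0.0341, 0.0601]
tool_rot: [1.551, 1.532, 0.097]
contact_force: [-1.6, 0.4, 5.4]
opening: 0.0006
```

send_rows --motion '[{"hand":-1,"slide":[0.4,0,-2],"spin":0},{"hand":-1,"slide":[0.4,0,-4],"spin":0},{"hand":-1,"slide":[0.4,0,-5],"spin":0},{"hand":-1,"slide":[0.4,0,-5],"spin":0},{"hand":-1,"slide":[0.4,0,-5],"spin":0},{"hand":-1,"slide":[0.4,0,-4],"spin":0},{"hand":-1,"slide":[0.4,0,-2],"spin":0},{"hand":-1,"slide":[0.4,0,0],"spin":0}]'

```text
time: 14.2
tool_pos: [0.5121, 0.0631, 0.0601]
tool_rot: [1.53, 1.53, 0.079]
contact_force: [-2.4, -1.2, 6.2]
opening: 0.0004
```

send_rows --motion '[{"hand":-1,"slide":[0.2,0,0],"spin":0},{"hand":-1,"slide":[-1,0,0],"spin":0},{"hand":-1,"slide":[-5,0,0],"spin":0},{"hand":-1,"slide":[0,0,7],"spin":0},{"hand":-1,"slide":[0,0,7],"spin":0},{"hand":-1,"slide":[0,0,0],"spin":0}]'

```text
time: 14.8
tool_pos: [0.5136, 0.0488, 0.0663]
tool_rot: [1.527, 1.53, 0.077]
contact_force: [0.0, -0.1, -0.4]
opening: 0.0007
```

```bash
python3 - <<'E'
from h import *
rel(); print(case(vision.read_camera("scene")))
E
```

```text
t 14.8 strip xy mm [ -5.3 -33. ] z 66.3 F [ 0.01 -0.13 -0.44] open 0.001
 tool x [ 0.041 -0.002 -0.999]
 tool y [0.999 0.004 0.041]
 tool z [ 0.004 -1.     0.002]
(array([-25.2,  29.2,   4.2]), array([-56.2,  43. ]))
```

send_rows --motion '[{"hand":-1,"slide":[4,0,0],"spin":0},{"hand":-1,"slide":[1,0,0],"spin":0},{"hand":-1,"slide":[0.7,0,0],"spin":0},{"hand":-1,"slide":[0.4,0,0],"spin":0},{"hand":-1,"slide":[0.4,0,0],"spin":0}]'

```text
time: 15.35
tool_pos: [0.5137, 0.049, 0.0601]
tool_rot: [1.53, 1.53, 0.08]
contact_force: [-1.2, 0.5, 6.4]
opening: 0.0004
```

send_rows --motion '[{"hand":-1,"slide":[0.4,0,-2],"spin":0},{"hand":-1,"slide":[0.4,0,-4],"spin":0},{"hand":-1,"slide":[0.4,0,-5],"spin":0},{"hand":-1,"slide":[0.4,0,-5],"spin":0},{"hand":-1,"slide":[0.4,0,-5],"spin":0},{"hand":-1,"slide":[0.4,0,-4],"spin":0},{"hand":-1,"slide":[0.4,0,-2],"spin":0},{"hand":-1,"slide":[0.4,0,0],"spin":0}]'

```text
time: 16.15
tool_pos: [0.5103, 0.0778, 0.0601]
tool_rot: [1.513, 1.528, 0.065]
contact_force: [-1.2, -0.3, 5.4]
opening: 0.0007
```

send_rows --motion '[{"hand":-1,"slide":[0.2,0,0],"spin":0},{"hand":-1,"slide":[-1,0,0],"spin":0},{"hand":-1,"slide":[-5,0,0],"spin":0},{"hand":-1,"slide":[0,0,7],"spin":0},{"hand":-1,"slide":[0,0,7],"spin":0},{"hand":-1,"slide":[0,0,0],"spin":0}]'

```text
time: 16.75
tool_pos: [0.5118, 0.0633, 0.0663]
tool_rot: [1.511, 1.529, 0.064]
contact_force: [1.0, 0.3, -0.2]
opening: 0.0004
```

```bash
python3 - <<'E'
from h import *
rel(); print(case(vision.read_camera("scene")))
E
```

```text
t 16.75 strip xy mm [ -5.4 -18.4] z 66.3 F [ 1.04  0.33 -0.19] open 0.0
 tool x [ 0.042 -0.002 -0.999]
 tool y [0.999 0.007 0.042]
 tool z [ 0.007 -1.     0.003]
(array([-10.5,  29.2,   3.1]), array([-55.8,  42.8]))
```

send_rows --motion '[{"hand":-1,"slide":[4,0,0],"spin":0},{"hand":-1,"slide":[1,0,0],"spin":0},{"hand":-1,"slide":[0.7,0,0],"spin":0},{"hand":-1,"slide":[0.4,0,0],"spin":0},{"hand":-1,"slide":[0.4,0,0],"spin":0}]'

```text
time: 17.3
tool_pos: [0.5121, 0.0635, 0.0601]
tool_rot: [1.514, 1.528, 0.067]
contact_force: [-3.0, -0.7, 6.2]
opening: 0.0005
```

send_rows --motion '[{"hand":-1,"slide":[0.4,0,-2],"spin":0},{"hand":-1,"slide":[0.4,0,-3],"spin":0},{"hand":-1,"slide":[0.4,0,-4],"spin":0},{"hand":-1,"slide":[0.4,0,-4],"spin":0},{"hand":-1,"slide":[0.4,0,-4],"spin":0},{"hand":-1,"slide":[0.4,0,-2],"spin":0},{"hand":-1,"slide":[0.4,0,0],"spin":0},{"hand":-1,"slide":[0.4,0,0],"spin":0}]'

```text
time: 18.1
tool_pos: [0.5096, 0.0843, 0.0601]
tool_rot: [1.502, 1.527, 0.057]
contact_force: [-1.2, -0.6, 5.8]
opening: 0.0006
```

send_rows --motion '[{"hand":-1,"slide":[0.2,0,0],"spin":0},{"hand":-1,"slide":[-1,0,0],"spin":0},{"hand":-1,"slide":[-5,0,0],"spin":0},{"hand":-1,"slide":[-20,0,0],"spin":0},{"hand":-1,"slide":[-40,0,0],"spin":0},{"hand":-1,"slide":[-40,0,0],"spin":0},{"hand":-1,"slide":[0,0,0],"spin":0}]'

```text
time: 18.8
tool_pos: [0.5039, 0.0847, 0.1689]
tool_rot: [1.51, 1.531, 0.066]
contact_force: [0.5, -0.1, 0.1]
opening: 0.0007
```

```bash
python3 - <<'E'
from h import *
rel(); p=vision.read_camera("scene");print(case(p)); cv2.imwrite("pics/s9.png",p["pixels"]);p=vision.read_camera("top"); cv2.imwrite("pics/t9.png",p["pixels"])
E
```

```text
t 18.8 strip xy mm [-10.7   3.8] z 168.9 F [ 0.48 -0.14  0.12] open 0.001
 tool x [ 0.04  -0.002 -0.999]
 tool y [0.999 0.01  0.04 ]
 tool z [ 0.01  -1.     0.002]
(array([ 0.3, 29.2,  2. ]), array([-56.5,  42.8]))
```

View pics/s9.png

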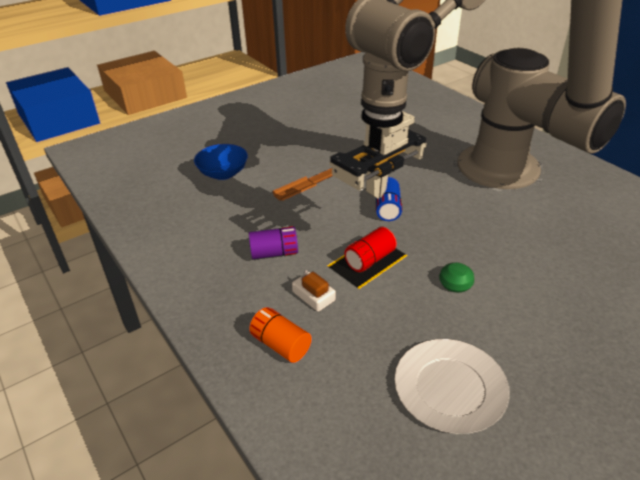

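View pics/t9.png

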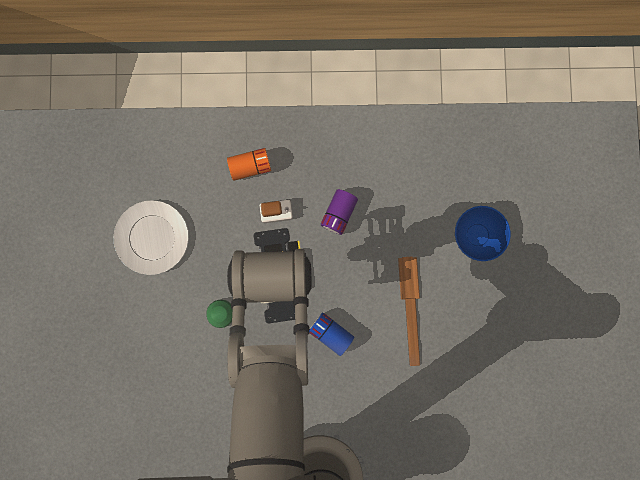

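In the scene picture the case lies at (370,250), on the strip between the yellow lines, and the other things are where they were. The arm hides it in the top view, so I'll move aside and check it there too.

send_rows --motion '[{"hand":-1,"slide":[-20,0,40],"spin":0},{"hand":-1,"slide":[0,0,40],"spin":0},{"hand":-1,"slide":[0,0,40],"spin":0},{"hand":-1,"slide":[0,0,40],"spin":0},{"hand":-1,"slide":[0,0,40],"spin":0},{"hand":-1,"slide":[0,0,0],"spin":0},{"hand":-1,"slide":[0,0,0],"spin":0}]'

```text
time: 19.6
tool_pos: [0.5222, -0.1189, 0.1742]
tool_rot: [1.923, 1.554, 0.482]
contact_force: [0.5, 0.2, -0.5]
opening: 0.0005
```

```bash
python3 - <<'E'
from h import *
both(); rel(); p=vision.read_camera("top"); cv2.imwrite("pics/t10.png",cv2.resize(p["pixels"][140:380,180:440],None,fx=2.4,fy=2.4))
E
```

```text
top y,z mm,tilt mrad | x range [ 0.5 29.7  5.8] [-55.5   8.2]
scene y,z mm,tilt mrad | x range [ 0.3 29.3  5.5] [-56.3  43. ]
t 19.7 strip xy mm [ -16.1 -199.7] z 174.6 F [-0.33 -0.52  0.45] open 0.001
 tool x [ 0.016  0.006 -1.   ]
 tool y [1.    0.014 0.016]
 tool z [ 0.014 -1.    -0.005]
```

View pics/t10.png

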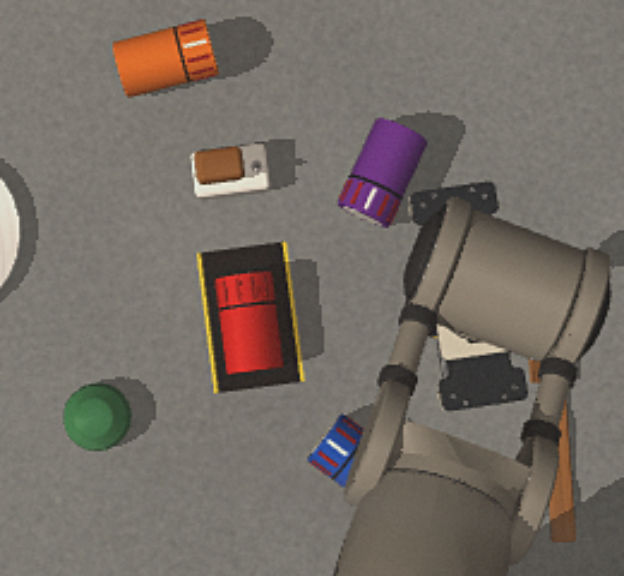

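The crop shows the case centred on the strip at (249,322), between the lines, with the hand clear of everything.

```bash
python3 -c "
from cell import job; print(job.hand_in())"
```

```text
the job is handed in; nothing more can be done
None
```

The red pill case now lies at rest between the two yellow lines, and the job is handed in at about 20 s of the 58 s allowed. I rolled it there in seven short strokes with the shut fingertips on its top. The press was about 5–7 N, with a brief peak of about 15 N at first contact. I stopped and lifted off before each return.

- **Position:** the last check put the case 0.5 mm (top camera) and 0.3 mm (scene camera) from the strip's centre line. The whole case stays inside the lines up to about 14 mm off. Its axis is within about 6 mrad of the strip's direction.
- **At rest:** two scene readings about 0.9 s apart gave the same position. The hand was clear, about 170 mm up and 200 mm to the side.
- **Other things:** by eye, everything else stands where it was. I did not measure them.
- **Failed check:** one top-camera reading during the first stroke was useless because the arm hid the case. I used the scene camera for the rest of the strokes.

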